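Take the sprung bayonet fuse carrier out of the bench supply box

ROBOT

A 6-joint arm with a two-finger parallel gripper is mounted at the origin on a cart in front of the work surface, level with it; the furniture and walls round the work are solid. World frame = base frame: x ahead of the robot, y to its left, z up, the work surface at z = 0. Lengths are in m, angles in rad, forces in N, time in s.
With the tool pointing down it reaches from about 0.35 to 0.975 m from the base axis. Payload 7.1 kg.
Tool frame: the origin (TCP) lies midway between the tips of the shut fingers; the grasp point (between the pads) lies 19 mm behind it; z points along the fingers, y is the line along which they close (so a half turn about z gives the same grasp; the last joint's range is limited). The gripper opens to 88 mm and grips with 3 to 60 N. Pads are 20 mm wide; open, the fingers measure 115 mm over their backs; the gripper's body (75 mm by 178 mm) begins 61 mm behind the grasp point.
Start: joints at [1.234, 0.423, 1.63, -0, 1.089, -0.019], TCP at [0.195, 0.594, 0.223] pointing down, gripper open.
Joint ranges: [-3, 3], [-0.9, 2.11], [0.09, 2.58], [-1.31, 4.45], [0.11, 2.69], [-2.54, 2.54]. Speed limits (rad/s): [2.39, 2.39, 3.01, 3.14, 3.14, 3.14].

INTERFACE

Orientations are given as a unit quaternion [w, x, y, z].
In Python, from station import move_pose, movel, movej, command_gripper, wait, inverse_kinematics, read_camera, camera_info, MotionError, job_done, get_time, get_joint_pos, get_qvel, get_effort, get_tcp_pos, get_ee_rot, get_ft_force, get_ft_torque, get_grip_width, get_finger_force gives the robot as it stands. Calls block until the motion is done:
- move_pose(position, orientation): joint-space move of the TCP to a pose.
- movel(position, frame=None, v=0.15, until_force=None): straight line of the TCP; frame=None keeps the orientation; v is the mean speed in m/s. With until_force (N) it stops when the force on the tool has changed by that much, and returns True; else False.
- movej(angles): joint-space move.
- command_gripper(opening): opening from 0.0 (shut) to 1.0 (fully open); the grip force is fixed at half the most; returns when the fingers have stopped.
- wait(seconds).
- inverse_kinematics(position, orientation): joint angles nearest the present ones, or None.
- read_camera(name): name is "scene" or "top" or "wrist"; returns the picture (384x512x3 uint8, red, green, blue); there is no depth.
- camera_info(name): a dict with "intrinsics" (3x3 intrinsics, pixels), "T" (4x4, takes a point from camera to world coordinates); the wrist camera has in their place "tool_from_camera" (4x4, takes a point from camera to tool coordinates, whose origin is the TCP and whose axes are the flange's). Camera axes: x right, y up, looking along -z (the intrinsics and any distortion apply to the point x, -y, -z); pixel columns grow to the right and rows downward; lengths in m; the calibration is good to about 2 mm. A picture is of the moment at which its call begins: read the wrist's pose just before it. camera_info takes no time and is no camera call.
A pose or a line that the arm cannot do raises MotionError and nothing moves.
- job_done(): hands the job in; it is judged then, once.
Readings, each from a call of its own:
- get_time(): time.
- get_joint_pos(): joint angles.
- get_qvel(): joint speeds.
- get_effort(): joint torques, N m.
- get_tcp_pos(): TCP position.
- get_ee_rot(): TCP orientation.
- get_ft_force(): force on the tool from outside, world axes, zero at the start.
- get_ft_torque(): the same for the moment, N m.
- get_grip_width(): opening from 0.0 (shut) to 1.0 (fully open).
- get_finger_force(): force on a finger pad.
Only numpy, scipy, OpenCV 4.12 (cv2) and the standard library are available. Lean on these libraries where they do the work, as an engineer would, in place of code of your own. Each camera call takes 0.05 s, during which the arm holds its last target. There are 200 camera calls.

TASK

Isolate the supply box: push the orange fuse carrier down against its spring until it clears the catch, twist it anticlockwise (seen from above) until it springs free, and lift it out. Be gentle: never force it against the catch or the bottom of the socket. Stand the carrier upright on its brass foot in the middle of the round steel parts dish, set down softly, and leave the dish, the screwdriver and the loose cells where they are.

Things in the scene. Friction and masses are not known exactly. Their poses are not given: they have to be found in the camera images.
- holder: grey supply box, 110 x 124 mm, 40 mm high, fixed to the bench, yawed up to 0.5 rad; in its middle a round black socket, 69 mm across, top face 60 mm above the bench. Origin: centre of the underside, on the socket's axis, z up. Terminals (10 mm high) at its +y end. The spring inside pushes the carrier up with about 6.4 N at rest plus 0.25 N per mm pressed: 7 to 10 N at the bottom
- socket (a point): socket's axis in its top face, 60 mm above the bench, box's axes. More than 30 N between carrier and socket damages it. Catch ridges bar the twist until the carrier is pressed down by 2.5 to 13.5 mm: different every time and not visible. A hard bottom lies 1.5 mm below that depth. So feel for it, then keep it pressed for the first 50 degrees of the turn
- red_dot (a point): red dot on the socket's top face, 30 mm from the axis along the box's +x (another at -x): here the carrier's lugs lie when locked, with about 5 degrees of play
- green_dot (a point): green dot on the socket's top face, 30 mm from the axis, 65 degrees anticlockwise of the red dot (and another across from it): release slot. The lugs pass up through the slots 58 to 71 degrees from the red dots; a hard stop ends the turn at about 71. In the slots the spring lifts the carrier by 12 mm
- carrier: orange fuse carrier, 71 mm high, 0.06 to 0.13 kg, in the socket. Origin: centre of its brass foot (30 mm across); z up, x along the grip bar. Stem 30 mm across, 0 to 41 mm up; flange 44 mm across, 41 to 49 mm up; grip bar above, 42 mm long (x), 16 mm thick (y), 49 to 71 mm up. Locked: origin 36 mm above the bench, x along the box's x within 3 degrees. It is out when raised 24 mm
- grip_bar (a point): middle of the carrier's grip bar, on its axis, 60 mm above the carrier's origin; same axes. Pinch across the 16 mm; fingertips may press on the flange beside the bar
- lug (a point): on the carrier's +x lug: 19 mm from its axis, 13 mm above its origin, hidden in the socket until lifted out. Two brass lugs, at +x and -x, 8 mm wide, 10 to 16 mm up, reach 21 mm from the axis
- dish: round steel parts dish, loose, 87 mm across, rim 14 mm high; inner floor flat to 27 mm from the centre, about 2 mm above the bench, with a few tiny screws painted on it. Origin: centre of its underside
- blue_screwdriver: small blue precision screwdriver, 150 mm long, lying near the bench's front edge: leave alone. Origin: centre of its underside
- cell_a: small black AA cell with a yellow end, 50 mm long, lying behind the work: leave alone. Origin: centre of its underside
- cell_b: small green AA cell with a yellow end, 50 mm long, lying behind the work: leave alone. Origin: centre of its underside
Not all that is in view belongs to the job. Of the things like the dish, leave any that is pink; of the rest the larger one is meant. There is more than one size of the carrier; the one meant has the size given above.

How it is judged:
By the outcome, as a careful person would: the job done as asked, in the order asked, and still so for the second after the job is handed in, with the robot touching nothing.
It also fails if it takes over 72 s, if anything falls off the work surface, if the arm or the gripper's body presses on something with over 40 N, if the wrist force passes 120 N, or if a joint passes its speed limit or range.

## Working session

There is one attempt and no reset: what is moved stays moved. The work goes in short steps, each a Python script; the robot and the scene stay as the last script left them, time stands still between calls to the robot, and variables do not carry over. Pictures are saved under pics/ and viewed, at most 10 in all, crops included, and the job is handed in when it is done.

```bash
ls; mkdir -p pics
python3 - <<'E'
from station import *
import cv2,numpy as np
for n in ("scene","top"):
    im=read_camera(n); cv2.imwrite(f"pics/{n}0.png",im[:,:,::-1]); print(n,camera_info(n))
print(camera_info("wrist"),get_ee_rot(),get_time(),get_tcp_pos())
E
```

```text
pics
scene {'intrinsics': array([[463.41342668,   0.        , 258.94243944],
       [  0.        , 463.41342668, 201.05354649],
       [  0.        ,   0.        ,   1.        ]]), 'T': array([[ 0.56369978,  0.60186168, -0.56568992, -0.05022355],
       [-0.82573457,  0.42731182, -0.36819427, -0.26549036],
       [ 0.02012396,  0.67466075,  0.73785357,  0.82543793],
       [ 0.        ,  0.        ,  0.        ,  1.        ]])}
top {'intrinsics': array([[493.8003743 ,   0.        , 257.55677868],
       [  0.        , 493.8003743 , 194.08891345],
       [  0.        ,   0.        ,   1.        ]]), 'T': array([[ 4.52097955e-03,  9.83808960e-01, -1.79163306e-01,
         3.50377848e-01],
       [-9.99719790e-01,  2.83533982e-04, -2.36698549e-02,
         7.67443369e-02],
       [-2.32358164e-02,  1.79220114e-01,  9.83534569e-01,
         1.07031886e+00],
       [ 0.00000000e+00,  0.00000000e+00,  0.00000000e+00,
         1.00000000e+00]])}
{'intrinsics': array([[286.26376617,   0.        , 256.95486157],
       [  0.        , 286.26376617, 187.59587941],
       [  0.        ,   0.        ,   1.        ]]), 'tool_from_camera': array([[ 1.35262359e-03,  9.61913555e-01,  2.73350477e-01,
         7.63836303e-02],
       [ 9.99998747e-01, -1.52600145e-03,  4.21654966e-04,
        -1.17460751e-03],
       [ 8.22728851e-04,  2.73349564e-01, -9.61914414e-01,
        -1.62349598e-01],
       [ 0.00000000e+00,  0.00000000e+00,  0.00000000e+00,
         1.00000000e+00]])} [-1.24967901e-04  1.58249510e-01  9.87398927e-01 -6.60877179e-04] 0.1 [0.19511756 0.59326399 0.22199633]
```

View pics/top0.png

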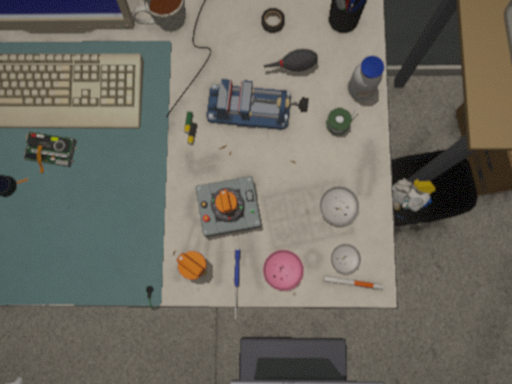

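View pics/scene0.png

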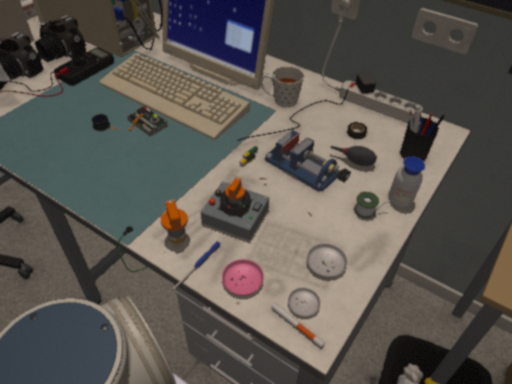

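Top view: the seated carrier is at about (227,204) in the box, the larger grey dish at (339,206), and the cells at (188,128). The pink dish, the small dish and the second, loose carrier at (192,265) are decoys. Next I'll compute positions and look from close by.

```bash
cat > h.py <<'E'
from station import *
import numpy as np, cv2
from scipy.spatial.transform import Rotation as R
def quat(yaw):  # tool down, tool x along world angle yaw
    q=R.from_matrix(np.array([[np.cos(yaw),np.sin(yaw),0],[np.sin(yaw),-np.cos(yaw),0],[0,0,-1]])).as_quat()
    return [q[3],q[0],q[1],q[2]]
def camT(n):
    i=camera_info(n)
    if n!="wrist": return i["intrinsics"],i["T"]
    q=get_ee_rot(); T=np.eye(4); T[:3,:3]=R.from_quat([q[1],q[2],q[3],q[0]]).as_matrix(); T[:3,3]=get_tcp_pos()
    return i["intrinsics"],T@i["tool_from_camera"]
def cast(K,T,uv,z):
    uv=np.atleast_2d(uv).astype(float)
    d=np.c_[(uv[:,0]-K[0,2])/K[0,0],-(uv[:,1]-K[1,2])/K[1,1],-np.ones(len(uv))]@T[:3,:3].T
    return T[:3,3]+d*((z-T[2,3])/d[:,2])[:,None]
def shot(n,f):
    K,T=camT(n); im=read_camera(n); cv2.imwrite(f"pics/{f}.png",im[:,:,::-1]); np.savez(f"pics/{f}.npz",K=K,T=T); return im,K,T
E
python3 - <<'E'
from h import *
K,T=camT("top")
print("carrier",cast(K,T,(227,202),.107),"dish",cast(K,T,(339,206),.007),"loose",cast(K,T,(192,265),.06),"cells",cast(K,T,(188,128),.007))
c=cast(K,T,(227,202),.107)[0]
for y in (np.pi, np.pi-.3,2.5,0):
    print(y,inverse_kinematics([c[0],c[1],.24],quat(y)),inverse_kinematics([c[0],c[1],.24],quat(y-np.pi/2)))
move_pose([c[0],c[1],.25],quat(np.pi))
shot("wrist","w1"); print(get_time(),get_tcp_pos(), get_joint_pos())
E
```

```text
carrier [[0.50991462 0.16039326 0.107     ]] dish [[ 0.51783672 -0.07467827  0.007     ]] loose [[0.38781643 0.23373811 0.06      ]] cells [[0.69529751 0.25968979 0.007     ]]
3.141592653589793 [ 2.82486969e-01  2.69589517e-01  1.81422617e+00 -4.44089210e-16
  1.05777696e+00 -1.28830936e+00] [ 2.82486969e-01  2.69589517e-01  1.81422617e+00 -4.44089210e-16
  1.05777696e+00  2.82486969e-01]
2.8415926535897933 [ 2.82486969e-01  2.69589517e-01  1.81422617e+00 -4.44089210e-16
  1.05777696e+00 -9.88309358e-01] [ 2.82486969e-01  2.69589517e-01  1.81422617e+00 -4.44089210e-16
  1.05777696e+00  5.82486969e-01]
2.5 [ 2.82486969e-01  2.69589517e-01  1.81422617e+00 -4.44089210e-16
  1.05777696e+00 -6.46716705e-01] [ 2.82486969e-01  2.69589517e-01  1.81422617e+00 -4.44089210e-16
  1.05777696e+00  9.24079622e-01]
0 [ 2.82486969e-01  2.69589517e-01  1.81422617e+00 -4.44089210e-16
  1.05777696e+00  1.85328330e+00] None
2.0833 [0.50976719 0.1611127  0.24993116] [ 2.83786554e-01  2.58006056e-01  1.80457832e+00  1.37065443e-04
  1.07909712e+00 -1.28804110e+00]
```

View pics/w1.png

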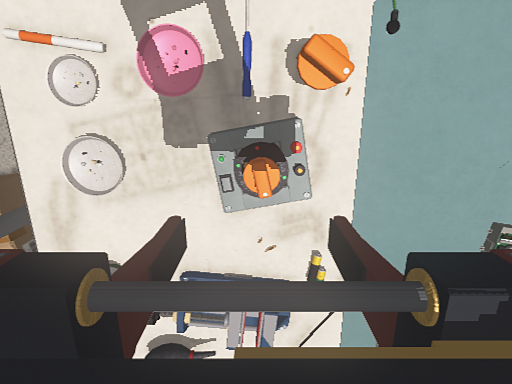

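Wrist view: box centred at about (261,165) with its terminals (red and black) on the right, which is world +y. The bar runs (258,157)–(265,195), so the yaw is about 0.17. A tool yaw near 0.17 leaves joint 6 room for the twist. I'll take a closer look at that yaw.

Run:
```python
from h import *
move_pose([.505,.162,.19],quat(.17))
im,K,T=shot("wrist","w2")
hsv=cv2.cvtColor(im,cv2.COLOR_RGB2HSV)
def blobs(m,z,lo,name):
    n,l,s,c=cv2.connectedComponentsWithStats(m.astype(np.uint8))
    for i in range(1,n):
        if s[i,4]>=lo: print(name,s[i],c[i].round(1),cast(K,T,c[i],z)[0].round(4))
H,S,V=[hsv[...,i] for i in range(3)]
blobs(((H<8)|(H>172))&(S>140)&(V>90),.06,6,"red")
blobs((H>45)&(H<80)&(S>110)&(V>60),.06,6,"green")
blobs((H>8)&(H<22)&(S>150)&(V>80),.107,100,"orange")
print(get_time(),get_joint_pos().round(3))
cv2.imwrite("pics/w2c.png",cv2.resize(im[60:260,160:360,::-1],(600,600),interpolation=cv2.INTER_CUBIC))
```

```text
red [252 141   5   5  17] [254.2 143.1] [0.5409 0.1705 0.06  ]
red [205 181  13  13  96] [210.9 186.8] [0.4874 0.2079 0.06  ]
green [226 159   5   4  13] [228.2 160.2] [0.5188 0.1941 0.06  ]
green [279 182   4   4  14] [280.3 183.5] [0.5036 0.1361 0.06  ]
green [296 185   6   5  21] [298.1 186.7] [0.5034 0.1168 0.06  ]
orange [ 232  155   46   50 1638] [254.4 178.3] [0.5162 0.1657 0.107 ]
orange [170 247  32  34 629] [187.9 267.3] [0.4177 0.2142 0.107 ]
4.65 [ 0.288  0.328  1.865 -0.     0.948  1.688]
```

View pics/w2c.png

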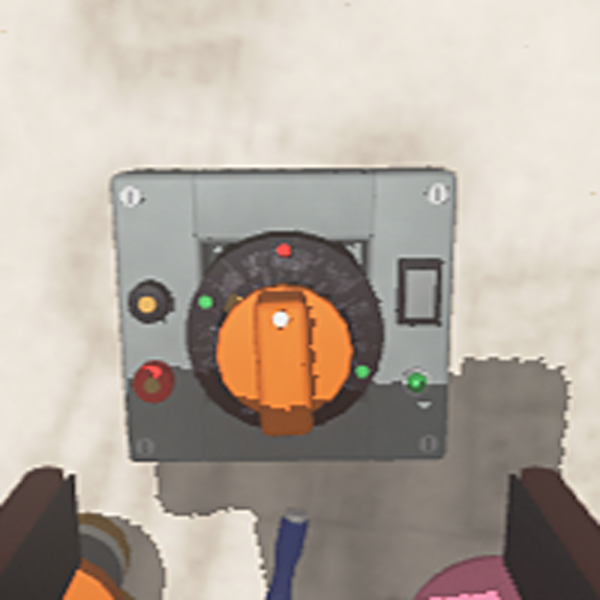

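Close view: the green dots lie 59.96 mm apart (60 expected) and the red dot 30.2 mm from the axis. That puts the axis at (0.5112, 0.1651) and the box yaw at 0.18. Next I'll touch the flange lightly, grip, and press to feel for the bottom.

Run:
```python
from h import *
d=np.load("pics/w2.npz"); p=lambda x,y:cast(d["K"],d["T"],(160+x/3-.33,60+y/3-.33),.107)[0]
for a,b in (((262,408),(257,305)),((313,408),(309,305))):
    v=p(*b)-p(*a); print("bar yaw",np.arctan2(v[1],v[0]))
y=.185; c=[.5112,.1651]
command_gripper(.32)
move_pose([*c,.125],quat(y)); movel([*c,.098],v=.08)
f0=get_ft_force(); 
print("touch",movel([*c,.080],v=.012,until_force=2.5),get_tcp_pos().round(4),get_ft_force()-f0)
z=get_tcp_pos()[2]; movel([*c,z+.0007],v=.01)
command_gripper(0.0)
print(get_grip_width()*88,get_finger_force(),(get_ft_force()-f0).round(2),get_ft_torque().round(3),get_tcp_pos().round(4),get_time())
```

```text
bar yaw 0.2085528602885594
bar yaw 0.2155860409149484
touch True [0.5112 0.1651 0.0849] [0.67597955 0.32762901 4.74229499]
15.921331242732851 29.87093104966334 [-0.2   0.86 -0.21] [ 0.21   0.205 -0.055] [0.5111 0.1652 0.0855] 8.1667
```

Run:
```python
from h import *
f0=get_ft_force(); x,y,z=get_tcp_pos(); t=get_time()
log=[]
for s in (.0025,.005,.0075,.010,.0125,.0150,.0170):
    done=movel([x,y,z-.0007-s],v=.004,until_force=13-(get_ft_force()-f0)[2])
    log.append((done,round((z-get_tcp_pos()[2])*1e3,2),(get_ft_force()-f0).round(2),get_grip_width()*88)); print(log[-1])
    if done: break
print(get_time(),get_tcp_pos(),get_ft_torque().round(3))
```

```text
(False, np.float64(2.81), array([-0.26,  0.71,  6.47]), 16.344708522957276)
(False, np.float64(5.27), array([-1.21, -0.92,  6.53]), 15.761798668295437)
(False, np.float64(7.74), array([-1.21,  0.19,  6.68]), 15.597741909778346)
(False, np.float64(10.18), array([-1.09,  0.06,  7.32]), 15.829043957311974)
(False, np.float64(12.62), array([-2.73, -0.98,  7.14]), 15.60798998600015)
(True, np.float64(14.05), array([-1.26, -0.73,  9.07]), 16.0137441199022)
12.7417 [0.51122194 0.16531265 0.07146586] [-0.052  0.511  0.139]
```

Run:
```python
from h import *
x,y,z=get_tcp_pos()
for s in (0,.0003,.0006):
    if s: r=movel([x,y,z-s],v=.003,until_force=8)
    w=[]
    for _ in range(8): wait(.02); w.append(get_ft_force()[2])
    print(s,get_tcp_pos()[2].round(5),np.mean(w).round(2),np.std(w).round(2))
    if np.mean(w)>16: break
```

```text
0 0.07158 8.53 0.56
0.0003 0.07178 7.96 0.59
0.0006 0.07149 8.71 0.3
```

Run:
```python
from h import *
x,y,z=.5112,.1652,.0714
for k in range(8):
    r=movel([x,y,z],v=.003,until_force=9)
    w=[];tz=[]
    for _ in range(8): wait(.02); w.append(get_ft_force()[2]); tz.append(get_tcp_pos()[2])
    print(round(z,4),r,np.mean(tz).round(5),np.mean(w).round(2),np.std(w).round(2))
    if r or np.mean(w)>13: break
    z-=.0004
print(get_time())
```

```text
0.0714 False 0.07202 8.63 0.52
0.071 False 0.07162 8.81 0.36
0.0706 False 0.07134 10.06 0.43
0.0702 False 0.07126 13.5 0.29
15.4333
```

The bottom is at TCP z ≈ 0.0713, so I'll hold about 0.7 mm above it and twist in steps, watching torque and force.

Run:
```python
from h import *
c=[.5112,.1652]; z=.0716
movel([*c,z],v=.005)
def rd():
    w=[];tz=[];q=[]
    for _ in range(5): wait(.01); w.append(get_ft_force()); tz.append(get_tcp_pos()); q.append(get_ft_torque()[2])
    return np.mean(tz,0).round(5),np.mean(w,0).round(2),np.mean(q).round(3)
print(rd(),get_time())
for a in (5,10,16,23,30,37,44,50,55):
    move_pose([*c,z],quat(.185+np.radians(a)))
    r=rd(); print(a,*r,round(get_time(),2))
    if abs(r[2])>.45 or r[1][2]>16 or np.hypot(*r[1][:2])>12: print("STOP"); break
```

```text
(array([0.51133, 0.16529, 0.07225]), array([-2.34,  0.79,  8.57]), np.float64(0.007)) 15.9083
5 [0.51155 0.1652  0.07228] [-1.72  0.04  8.62] 0.029 16.2
10 [0.51177 0.16516 0.07233] [-0.93 -0.23  8.28] 0.047 16.49
16 [0.51196 0.16517 0.07239] [-1.15 -0.44  8.44] 0.036 16.78
23 [0.51214 0.1652  0.07245] [-0.28 -0.55  8.22] 0.07 17.07
30 [0.51225 0.1652  0.07249] [-0.56 -0.98  8.52] 0.05 17.37
37 [0.51232 0.16514 0.0725 ] [-0.2  -1.44  8.8 ] 0.045 17.66
44 [0.51238 0.16506 0.0725 ] [ 0.06 -1.68  8.21] 0.058 17.95
50 [0.51249 0.16501 0.07254] [ 0.74 -1.87  8.23] 0.068 18.24
55 [0.51259 0.16496 0.07256] [ 0.91 -2.49  8.46] 0.065 18.53
```

Run:
```python
from h import *
c=[.5112,.1652]; z=.0716
def rd():
    w=[get_ft_force() for _ in range(5)]
    return get_tcp_pos().round(4),np.mean(w,0).round(2),get_ft_torque().round(3),round(get_time(),2)
for a in (60,64.5):
    move_pose([*c,z],quat(.185+np.radians(a))); print(a,*rd())
for h in (.004,.010,.016,.022,.030):
    r=movel([*c,z+h],v=.03,until_force=12); print(h,r,*rd())
    if r: break
print(get_grip_width()*88)
```

```text
60 [0.5127 0.1649 0.0726] [ 0.86 -3.85  7.73] [-0.677 -0.123  0.081] 18.78
64.5 [0.5129 0.1649 0.0726] [ 1.19 -4.11  8.17] [-0.695 -0.163  0.056] 19.03
0.004 False [0.5129 0.1649 0.0768] [ 1.02 -2.6   9.4 ] [-0.762 -0.132  0.035] 19.32
0.01 False [0.5128 0.1649 0.0826] [ 2.02 -2.55  5.65] [-0.661 -0.291  0.007] 19.67
0.016 False [0.5123 0.1652 0.0884] [ 2.21 -1.09  3.85] [-0.478 -0.557 -0.07 ] 20.02
0.022 False [0.512  0.1652 0.094 ] [ 3.99 -3.57  6.15] [-0.771 -0.78   0.056] 20.37
0.03 False [0.5115 0.1648 0.1014] [ 4.28 -4.02  2.13] [-0.995 -0.895 -0.021] 20.78
15.679702264959147
```

Run:
```python
from h import *
c=[.5112,.1652]
for z in (.106,.113,.150):
    r=movel([*c,z],v=.04,until_force=15); print(z,r,get_tcp_pos().round(4),get_ft_force().round(2),get_ft_torque().round(2))
    if r: break
print(get_time(),get_grip_width()*88)
im,K,T=shot("wrist","w3")
```

```text
0.106 False [0.5113 0.1648 0.1057] [ 4.7  -3.52  1.83] [-1.01 -0.85  0.03]
0.113 False [0.5099 0.1652 0.1123] [-0.93  0.49 -0.72] [-0.07  0.04  0.06]
0.15 False [0.5111 0.1652 0.1498] [-0.27  0.21 -1.29] [-0.08  0.04  0.05]
22.4417 16.248158414593743
```

View pics/w3.png

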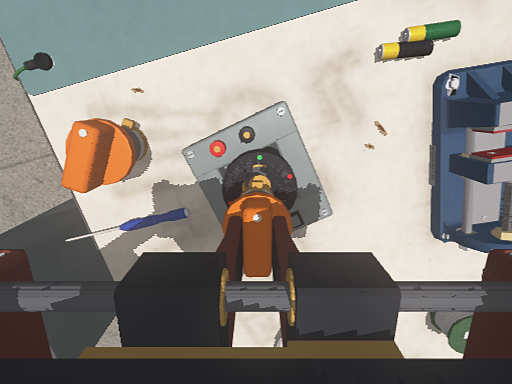

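The carrier is out, hanging at about (258,225) with its brass lug showing, and the box and cells are undisturbed. Next I'll move towards the dish and measure it from close by, and check the carrier's tilt with the scene camera.

Run:
```python
from h import *
movel([.515,.05,.20],v=.15)
move_pose([.518,-.125,.20],quat(np.pi/2))
wait(.2)
im,K,T=shot("wrist","w4"); s,K2,T2=shot("scene","s4"); print(get_time())
g=cv2.cvtColor(im,cv2.COLOR_RGB2GRAY)
p=np.array([.518,-.0747,.014,1]); q=np.linalg.inv(T)@p; print("pred px",K[0,2]+K[0,0]*q[0]/-q[2],K[1,2]-K[1,1]*q[1]/-q[2])
q=np.linalg.inv(T2)@np.array([.518,-.125,.19,1]);u,v=int(K2[0,2]+K2[0,0]*q[0]/-q[2]),int(K2[1,2]-K2[1,1]*q[1]/-q[2])
cs=cv2.resize(s[max(v-70,0):v+90,u-80:u+80],(480,480),interpolation=cv2.INTER_CUBIC)
cw=cv2.resize(im[0:260,130:390],(480,480),interpolation=cv2.INTER_CUBIC)[:,:320] if 0 else cv2.resize(im,(320*2,480))
print(u,v); cv2.imwrite("pics/m4.png",np.hstack([cv2.resize(im,(512,384)),cv2.resize(cs,(288,288)) if 0 else cv2.copyMakeBorder(cv2.resize(cs,(288,288)),0,96,0,0,0)])[:,:,::-1])
```

```text
24.5167
pred px 258.5324833119344 128.18411043157064
364 215
```

View pics/m4.png

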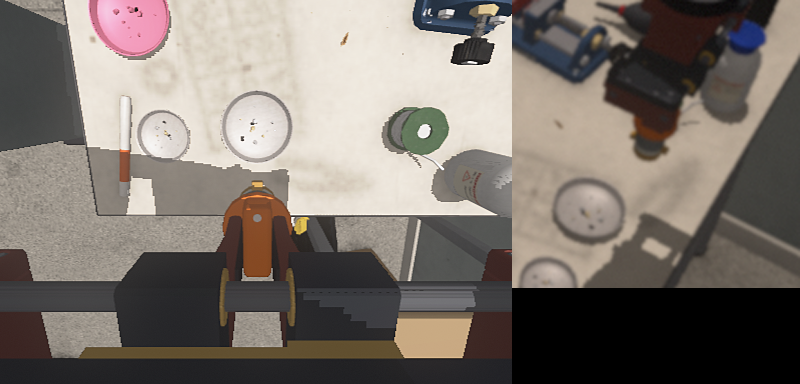

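The dish is at about (257,126), radius 35 px, close to the prediction of (258.5,128). The carrier looks upright. Next I'll refine the dish centre and check the tilt from the lug's projection.

Run:
```python
from h import *
im=cv2.imread("pics/w4.png"); d=np.load("pics/w4.npz"); K,T=d["K"],d["T"]
g=cv2.GaussianBlur(cv2.cvtColor(im,cv2.COLOR_BGR2GRAY),(3,3),0).astype(float)
pts=[]
for a in np.radians(np.arange(0,360,6)):
    r=np.arange(29,42,.5); x=257+r*np.cos(a); y=126+r*np.sin(a)
    v=cv2.remap(g.astype(np.float32),x[None].astype(np.float32),y[None].astype(np.float32),1)[0]
    i=np.argmin(v); pts.append((x[i],y[i]))   # darkest = rim wall
e=cv2.fitEllipseAMS(np.float32(pts)); print(e)
w=cast(K,T,np.array(pts),.010); A=np.c_[2*w[:,:2],np.ones(len(w))]
s=np.linalg.lstsq(A,(w[:,:2]**2).sum(1),rcond=None)[0]; print("circle",s[:2],np.sqrt(s[2]+s[:2]@s[:2]))
for z in (.007,.014):print(cast(K,T,e[0],z))
C=np.linalg.inv(camera_info("wrist")["tool_from_camera"])
for n,p in (("lug low",(.021,0,.0395)),("lug up",(.021,0,.0335)),("flange rim",(.022,0,.0005)),("bar end top",(.021,0,-.0215))):
    q=C@np.array([*p,1]); print(n,K[0,2]+K[0,0]*q[0]/-q[2],K[1,2]-K[1,1]*q[1]/-q[2])
cv2.imwrite("pics/c4.png",cv2.resize(im[165:290,190:330],(700,625),interpolation=cv2.INTER_CUBIC)[:600])
```

```text
((256.5394592285156, 126.30199432373047), (66.07395935058594, 67.85613250732422), 2.2712242603302)
circle [ 0.51560228 -0.07404764] 0.04000324322986082
[[ 0.51559867 -0.07297249  0.007     ]]
[[ 0.51561333 -0.07250431  0.014     ]]
lug low 259.39947607889934 181.92434768084198
lug up 259.4630021948452 184.08537684238195
flange rim 259.89589546807895 196.9816825388144
bar end top 260.27294030900725 211.637822914134
```

View pics/c4.png

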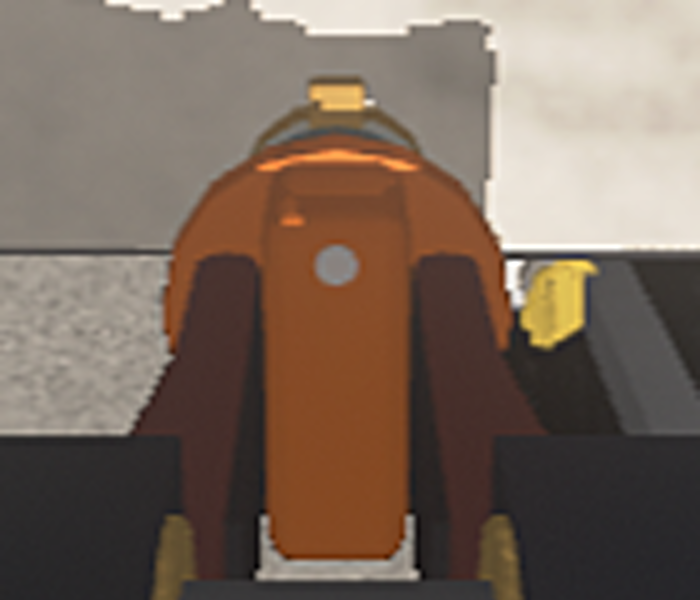

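Lug and flange lie within 2 px of where an upright carrier would put them, so there's no real tilt. The dish centre is about (0.516, -0.0735). I'll set it down with force sensing.

Run:
```python
from h import *
c=[.516,-.0745]
movel([*c,.20],v=.12); movel([*c,.063],v=.1); wait(.2)
f0=np.mean([get_ft_force() for _ in range(10)],0); 
r=movel([*c,.044],v=.006,until_force=2.5)
print(r,get_tcp_pos().round(4),(get_ft_force()-f0).round(2),get_ft_torque().round(3))
if r:
    z=get_tcp_pos()[2]
    wait(.2); print((get_ft_force()-f0).round(2),get_tcp_pos().round(4))
    command_gripper(.3)
    print(get_grip_width()*88,(get_ft_force()-f0).round(2))
    movel([*c,z+.12],v=.06); movel([c[0],c[1]-.05,.2]); wait(.2)
    shot("wrist","w5"); shot("scene","s5")
    a=cv2.imread("pics/w5.png"); b=cv2.imread("pics/s5.png")[150:342,230:418]
    cv2.imwrite("pics/m5.png",np.hstack([a[:,100:412],cv2.resize(b,(376,384),interpolation=cv2.INTER_CUBIC)]))
print(get_time())
```

```text
True [ 0.516  -0.0745  0.0514] [-0.32 -1.25  7.9 ] [-0.076  0.181  0.017]
[ 0.65 -0.    8.27] [ 0.516  -0.0745  0.0514]
26.501506327352896 [ 0.3  -0.03  8.32]
32.2833
```

View pics/m5.png

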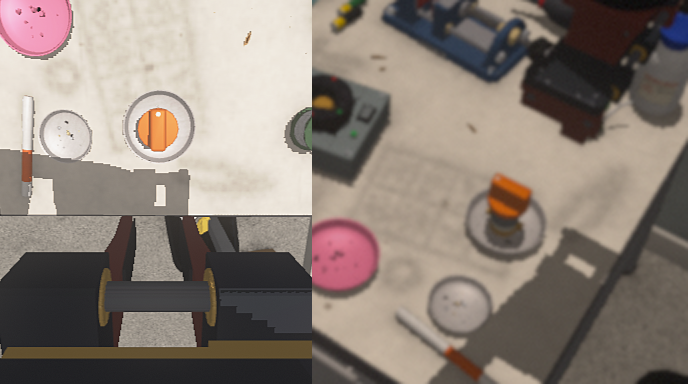

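The carrier stands upright in the middle of the dish, at about (258,126) in the full wrist frame. The dish hasn't moved and the gripper is clear, so I'm handing in.

```bash
python3 -c "
from station import *
print(job_done(),get_time())"
```

```text
the job is handed in; nothing more can be done
the job is handed in; nothing more can be done
```

I pressed the carrier down, twisted it anticlockwise, lifted it out and stood it upright in the middle of the dish, then handed the job in after about 32 s; the set-down peaked at about 8 N on the wrist, and the result has not been reported to me.

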